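Nudge the microscope stage plate onto its locating pins

TASK

Push the black stage plate with the fingertips, against the fence and sideways along it, until its two holes drop over the two locating pins and it lies flat and fully down in the lower seat of the light base. Only push it: do not lift, carry or tip the plate. Leave everything else on the bench where it stands.

Things in the scene. Friction and masses are not known exactly. Their poses are not given: they have to be found in the camera images.
- stage_base: White microscope light base fixed to the bench, 180 x 255 mm in plan. Origin on the bench, z up; x points away from the robot, y to the left (yaw up to 20 degrees either way). In its frame: raised loading deck, top z = 36 mm, over x -95..85, y -125..0 mm; lower seat, floor z = 28 mm, over y 0..130 mm. A fence runs along its far side; the other sides are open
- fence_face (a point): top of the fence's inner face at the base's y = 0, at (70, 0, 46) mm in the base's frame. The aluminium fence is 15 mm thick, runs the whole length along y, and stands 10 mm above the deck. A plate pushed flat against it has its holes in line with the pins within 1 mm
- step_edge (a point): middle of the 8 mm step down from deck to seat, at deck level, at (-5, 0, 36) mm in the base's frame; the step runs along the base's x
- seat (a point): where the plate's origin lies when seated: (10, 58, 28) mm in the base's frame, on the seat floor, play 2 mm each way. Its +x edge is then 0 to 2 mm from the fence, its -y edge about 3 mm past the step, its top 38 mm above the bench (46 mm while on the deck)
- pin_near (a point): tip of the locating pin nearer the robot, at (-33, 53.5, 35.5) mm in the base's frame. Steel pin 10 mm in diameter, 7.5 mm tall from the seat floor, its top 3 mm tapering to 4 mm. The tip is 0.5 mm below deck level: the plate slides from the deck over the pin tips and drops once its holes meet the pins
- pin_far (a point): tip of the other, identical pin, at (53, 53.5, 35.5) mm in the base's frame
- stage_plate: Loose black plate, 120 (its x) x 110 (its y) x 10 mm thick, 0.2 to 0.4 kg, square upright edges, a white disc 52 mm across on top. Origin mid underside, z up. At the start flat on the deck, partly over the seat, turned up to 9 degrees from the base's axes, 25 to 95 mm short of its place along the base's y, 12 to 34 mm along x
- trailing_edge (a point): middle of the plate's -y side face, at half its thickness, at (0, -55, 5) mm in the plate's frame; an 18 mm wide aluminium strip is let in flush along this edge. It trails as the plate is pushed towards the base's +y; the centre of mass lies about 10 mm from the plate's middle towards it
- hole_near (a point): centre, at the underside, of the round 14 mm through hole at (-43, -4.5) mm in the plate's frame; belongs over pin_near
- hole_far (a point): centre, at the underside, of the round 14 mm through hole at (43, -4.5) mm in the plate's frame; belongs over pin_far
- vial_a: capped clear plastic specimen vial, 29 mm across, 90 mm tall, standing on the bench near the robot-side left corner of the base. Bystander; origin at its underside
- vial_b: the same kind of vial, 90 mm tall, standing behind the fence. Bystander; origin at its underside
- dish: closed white dish, 90 mm across, 15 mm high, on the bench beyond the lower-seat (left) end of the base. Bystander; origin at its underside
- dropper: small amber dropper bottle, 38 mm across, 75 mm tall, behind the fence on the deck side. Bystander; origin at its underside
- brush: thin wooden brush, 160 mm long, 8 mm thick, lying on the bench between robot and base. Bystander; origin at the underside, handle along -x
- slide_box: closed grey and white slide box 87 x 62 x 34 mm, on the bench beyond the deck (right) end of the base. Bystander; origin at its underside
Things that resemble listed ones, but are neither listed nor needed, are in the scene too. Of the things shaped like the stage_plate, the black one is meant.

How it is judged:
At the end, for the whole second after the job is handed in: Both holes of the plate are over their pins (centres within 5 mm in plan), the plate lies flat (within 2 degrees) and down on the seat floor (within 2 mm), and is at rest (horizontal distance between hole_near and pin_near below 0.005 m and horizontal distance between hole_far and pin_far below 0.005 m and z of stage_plate in the frame of stage_base below 0.03 m and angle between stage_plate's own z axis and vertical below 0.035 rad and linear speed of stage_plate below 0.02 m/s); the robot touches nothing.
It fails at once if the plate is lifted more than 10 mm above the deck (z of stage_plate in the frame of stage_base above 0.046 m).
It fails at once if the plate is tipped by more than 20 degrees (angle between stage_plate's own z axis and vertical above 0.35 rad).
It fails at once if a bystander is moved by more than 20 mm (distance of any of vial_a, vial_b, dish, dropper, brush, slide_box from where it was at the start of the episode above 0.02 m).
It fails at once if a standing bystander is knocked over (angle between any of vial_a, vial_b, dish, dropper, slide_box's own z axis and vertical above 0.4 rad).
It also fails if it takes over 45 s, if anything falls off the work surface, if the arm or the gripper's body presses on something with over 40 N, if the wrist force passes 120 N, or if a joint passes its speed limit or range.

ROBOT

A 6-joint arm with a two-finger parallel gripper is mounted at the origin on the work surface. World frame = base frame: x ahead of the robot, y to its left, z up, the work surface at z = 0. Lengths are in m, angles in rad, forces in N, time in s.
With the tool pointing down it reaches from about 0.375 to 0.975 m from the base axis. Payload 3.8 kg.
Tool frame: the origin (TCP) lies on the centre line of the jaws, within the pads' length; the fingertips stand 22 mm ahead of it and the grasp point (between the pads) lies 3 mm ahead of it; z points along the fingers, x is the direction in which the jaws open and shut, and the axes are right-handed (so a half turn about z gives the same grasp; the last joint's range is limited). The gripper opens to 85 mm and grips with 20 to 120 N. Pads are 22 mm wide; open, the fingers measure 114 mm over their backs; the gripper's body (76 mm by 85 mm) begins 54 mm behind the grasp point. The pads swing forward as they close: fully open they stand 13 mm farther back than shut.
Start: joints at [-1.279, 0.264, 1.604, -0, 1.274, -0.037], TCP at [0.218, -0.639, 0.253] pointing down, gripper open.
Joint ranges: [-2.63, 2.63], [-0.94, 2.18], [0.31, 2.57], [-1.31, 4.45], [0, 2.66], [-2.55, 2.55]. Speed limits (rad/s): [2.57, 2.57, 3.14, 3.14, 3.14, 3.14].

INTERFACE

Orientations are given as a rotation vector (axis times angle).
In Python, from workcell import bot, viewer gives the robot as it stands.
- The arm moves only by the tool move_arm, never from a script. Its argument "series" is text: rows parted by semicolons, each of 7 numbers parted by spaces: the turn, a rotation vector about the tool's x, y, z scaled (see below), then the shift along the tool's x, y, z scaled (see below), then the opening, from -1 (shut) to 1 (fully open). A call has exactly 8 rows; each row is the pose to reach, as a shift and turn from the pose commanded when the call began, along the tool's axes at that moment; what a row does not reach only later rows make up. The controller multiplies each number of a shift by 100 mm and each number of a turn by 120 degrees. A row lasts 1/10 s, in which the tool goes at most 50 mm and 8.59 degrees, less where a joint would pass 70% of its speed; a pose out of reach is approached as far as the arm can. A call with a number of a shift or a turn outside -1 to 1 is refused whole. A call with a gripper value outside its range is refused whole. The fingers move at their own pace and stop on an object; "squeeze" is the grip in N (left out, the last holds). Time passes only in rows, so rows that repeat a pose let the fingers close, or fill a call up. It gives the time, the measured TCP pose, the force and the opening at its end, in the units of the state.
- bot.read_state(): the state, without advancing time (a new reading comes with each control period).
- viewer.read_camera(name): name is "side" or "top"; returns a dict with "pixels" (384x512x3 uint8, red, green, blue), "K" (3x3 intrinsics, pixels), "dist" ([k1, k2, p1, p2, k3] as OpenCV has them; the pictures are not rectified), "world_to_cam" (4x4, takes a point from world to camera coordinates). Camera axes: x right, y up, looking along -z (the intrinsics and any distortion apply to the point x, -y, -z); pixel columns grow to the right and rows downward; lengths in m; the calibration is good to about 2 mm. A picture is of the moment at which its call begins. There is no depth.
- bot.finish_job(): hands the job in, once; it reports no verdict.
The state is a dict: "time": time; "q": joint angles; "joint_vel": joint speeds; "joint_torque": joint torques, N m; "tool_pos": TCP position; "tcp_rot": TCP orientation; "wrist_force": force on the tool from outside, world axes, zero at the start; "torque": the same for the moment, N m; "width": opening from 0.0 (shut) to 1.0 (fully open).
Only numpy, scipy, OpenCV 4.12 (cv2) and the standard library are available. Lean on these libraries where they do the work, as an engineer would, in place of code of your own. Each camera call takes 0.05 s, during which the arm holds its last target.

## Working session

There is one attempt and no reset: what is moved stays moved. The work goes in short steps, Python scripts to look and compute and a tool call to move; the robot and the scene stay as the last step left them, time stands still between calls to the robot, and variables do not carry over. Pictures are saved under pics/ and viewed, and the job is handed in when it is done.

Besides the shell and the picture viewer there is one more tool, called as name(argument=value, ...) on one line, values as JSON. move_arm: Moves the arm, as the interface text tells. Its arguments: {"type":"object","properties":{"series":{"type":"string"},"squeeze":{"type":"number"}},"required":["series"]}

```bash
mkdir -p pics; ls; python3 - <<'E'
from workcell import bot, viewer
import cv2
for n in("side","top"):
    c=viewer.read_camera(n); cv2.imwrite(f"pics/{n}0.png",c["pixels"][:,:,::-1]); print(n,c["K"],c["dist"],c["world_to_cam"])
print(bot.read_state())
E
```

```text
pics
side [[424.98576738   0.         253.67817435]
 [  0.         424.98576738 193.06574957]
 [  0.           0.           1.        ]] [-0.14822345  0.          0.          0.          0.        ] [[ 0.89371542 -0.44862302  0.00318407 -0.51574766]
 [ 0.26127252  0.52623215  0.80920726 -0.20549324]
 [-0.36470457 -0.72236909  0.58751466 -0.65895785]
 [ 0.          0.          0.          1.        ]]
top [[499.17396086   0.         253.80725112]
 [  0.         499.17396086 193.59978471]
 [  0.           0.           1.        ]] [-0.15918493  0.          0.          0.          0.        ] [[ 0.00585436 -0.99989132 -0.01353045  0.01674151]
 [ 0.99613492  0.00464544  0.08771337 -0.60259186]
 [-0.08764098 -0.01399166  0.99605386 -1.02902025]
 [ 0.          0.          0.          1.        ]]
{'time': 0.1, 'q': array([-1.27889731e+00,  2.64701150e-01,  1.60529143e+00,  2.28129751e-05,
        1.27367943e+00, -3.69063834e-02]), 'joint_vel': array([-0.00028525, -0.0014127 , -0.00381433,  0.00037705,  0.00180647,
       -0.00115984]), 'joint_torque': array([ 3.16199194e-04, -5.16706073e+01, -3.68590879e+01, -7.74217051e-05,
        6.22648935e-03, -8.78000674e-05]), 'tool_pos': array([ 0.21778435, -0.63823144,  0.25204158]), 'tcp_rot': array([-2.55400115,  1.82717829,  0.00256251]), 'wrist_force': array([-0.16791713,  0.39209913,  1.1712768 ]), 'torque': array([-0.02077563, -0.00481057, -0.01267022]), 'width': 1.0031535254159107}
```

View pics/side0.png

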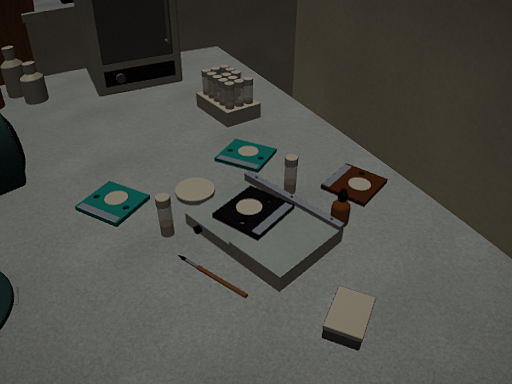

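View pics/top0.png

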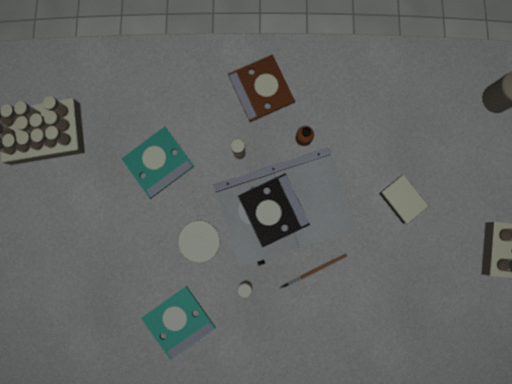

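```bash
cat > h.py <<'E'
import numpy as np,cv2
from workcell import bot,viewer
def ray(c,uv):
    p=cv2.undistortPoints(np.array(uv,float).reshape(-1,1,2),c["K"],np.array(c["dist"],float)).reshape(-1,2)
    d=np.c_[p[:,0],-p[:,1],-np.ones(len(p))]
    M=c["world_to_cam"];R=M[:3,:3];o=-R.T@M[:3,3]
    return o,d@R
def plane(c,uv,z):
    o,d=ray(c,uv); return o+d*((z-o[2])/d[:,2])[:,None]
def proj(c,X):
    X=np.atleast_2d(X);M=c["world_to_cam"];p=X@M[:3,:3].T+M[:3,3]
    p=p*[1,-1,-1]
    return cv2.projectPoints(p,np.zeros(3),np.zeros(3),c["K"],np.array(c["dist"],float))[0].reshape(-1,2)
def crop(c,u0,u1,v0,v1,s,fn):
    im=c["pixels"][v0:v1,u0:u1,::-1]
    im=cv2.convertScaleAbs(im,alpha=1.8,beta=15)
    cv2.imwrite(fn,cv2.resize(im,None,fx=s,fy=s,interpolation=cv2.INTER_CUBIC))
E
python3 - <<'E'
from h import *
c=viewer.read_camera("top"); crop(c,200,350,130,280,4,"pics/t1.png")
c=viewer.read_camera("side"); crop(c,180,360,160,290,4,"pics/s1.png")
E
```

```text
(no output)
```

View pics/t1.png

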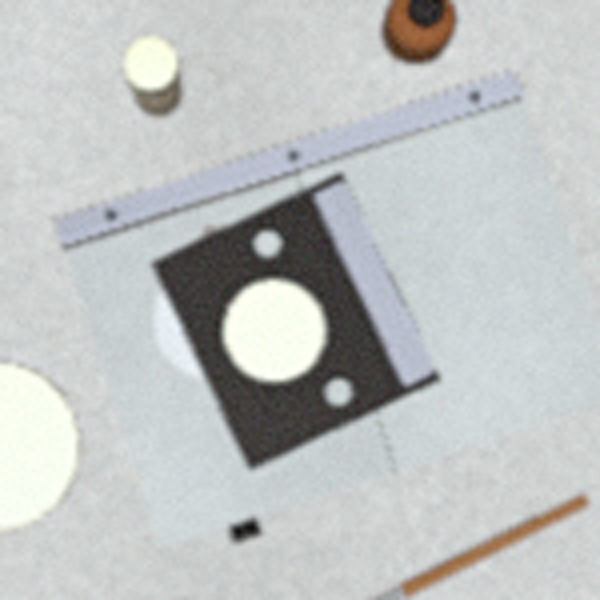

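View pics/s1.png

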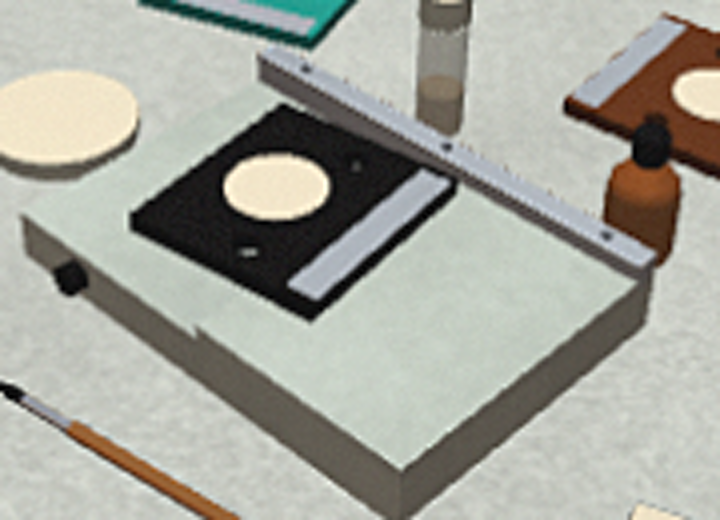

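```bash
cat >> h.py <<'E'
def base_fit(c,fl,fr):
    # fl, fr inner-face ends of fence top (y=130, y=-125), in full pixels
    P=plane(c,[fl,fr],0.046)[:,:2]
    ydir=(P[0]-P[1]);L=np.linalg.norm(ydir);ydir/=L
    yaw=np.arctan2(-ydir[0],ydir[1]);xdir=np.array([ydir[1],-ydir[0]])
    org=(P.mean(0)-ydir*2.5e-3)-xdir*0.070
    return org,yaw,xdir,ydir,L
def plate_fit(c,z=0.046,roi=(215,320,160,270)):
    # hull of black + strip; corners via mask
    im=c["pixels"].astype(int);m=np.zeros(im.shape[:2],np.uint8)
    u0,u1,v0,v1=roi
    blk=(im.max(2)<75);m[v0:v1,u0:u1]=blk[v0:v1,u0:u1]
    n,lab,st,ce=cv2.connectedComponentsWithStats(m);k=1+np.argmax(st[1:,4])
    cnt=max(cv2.findContours((lab==k).astype(np.uint8),cv2.RETR_EXTERNAL,cv2.CHAIN_APPROX_NONE)[0],key=cv2.contourArea)
    h=cv2.convexHull(cnt).reshape(-1,2).astype(float)
    return h,lab==k
E
python3 - <<'E'
from h import *
c=viewer.read_camera("top")
f=lambda *a:[(200+x/4-.375,130+y/4-.375) for x,y in a]
org,yaw,xd,yd,L=base_fit(c,*f((63,247),(522,98)))
print(org,np.degrees(yaw),L)
B=np.array([xd,yd])
print("fence outer", (plane(c,f((53,217),(515,71)),.046)[:,:2]-org)@B.T)
co=plane(c,f((155,263),(343,176),(438,377),(252,466)),.046)[:,:2]
print("corners base",(co-org)@B.T*1e3)
cc=co.mean(0);e=(co[1]-co[0]+co[2]-co[3])
print("center base",(cc-org)@B.T*1e3,"plate yaw",np.degrees(np.arctan2(-(-e)[0],(-e)[1]))-np.degrees(yaw))
print("lens",np.linalg.norm(np.diff(co,axis=0),axis=1))
print("disc",(plane(c,f((274,330)),.046)[:,:2]-org)@B.T*1e3)
print("holes",(plane(c,f((267,243),(339,391)),.044)[:,:2]-org)@B.T*1e3)
print("step ",(plane(c,f((299,172),(395,472)),.036)[:,:2]-org)@B.T*1e3)
s=viewer.read_camera("side")
for n,p in dict(fl=(70,130,46),fr=(70,-125,46),step=(-95,0,36),cr=(-95,-125,36)).items():
    X=np.r_[org+np.array(p[:2])@B/1e3,p[2]/1e3]; q=proj(s,X)[0]; print(n,X.round(4),(q-[180,160])*4)
print("side corners",(plane(s,[(180+x/4,160+y/4) for x,y in((285,103),(457,183),(312,318),(132,213))],.046)[:,:2]-org)@B.T*1e3)
for n,uv in dict(vial_b=(152,60),drop=(428,5)).items(): print(n,plane(c,f(uv),.08))
E
```

```text
[ 0.57918021 -0.04453714] 18.370296734209155 0.2523393881031937
fence outer [[ 0.08658452  0.12888254]
 [ 0.08470828 -0.12484077]]
corners base [[ 47.17065209  85.69855924]
 [ 60.01524509 -21.34601632]
 [-54.52662081 -35.13940916]
 [-68.18909559  70.45566587]]
center base [-3.88245481 24.91719991] plate yaw 7.105677858403972
lens [0.10781245 0.11536939 0.10647527]
disc [[-5.05689953 37.84923806]]
holes [[ 39.18670372  27.12742879]
 [-45.42622667  15.6763882 ]]
step  [[ 70.28266972  -0.88918634]
 [-94.46200602   0.75536614]]
fl [0.6046 0.1009 0.046 ] [257.08781651  53.65959608]
fr [ 0.685  -0.1411  0.046 ] [640.7718179  269.79707325]
step [ 0.489  -0.0745  0.036 ] [194.22961441 327.52676271]
cr [ 0.5284 -0.1931  0.036 ] [400.40703071 474.17788606]
side corners [[ 47.80244361  86.02867872]
 [ 59.55102169 -21.93392426]
 [-60.79204808 -40.48046621]
 [-68.87855536  72.44717712]]
vial_b [[0.69740534 0.05258457 0.08      ]]
drop [[ 0.72648037 -0.08761997  0.08      ]]
```

```bash
cat >> h.py <<'E'
ORG=np.array([.57918,-.04454]);YAW=np.radians(18.1)
# keep fence face fixed while yaw is averaged with step/outer cues: recompute origin from fence mid
_f=np.array([.57918,-.04454])+.07*np.array([np.cos(np.radians(18.37)),np.sin(np.radians(18.37))])
XD=np.array([np.cos(YAW),np.sin(YAW)]);YD=np.array([-XD[1],XD[0]]);ORG=_f-.07*XD
from scipy.spatial.transform import Rotation as Ro
def tob(p): d=np.array(p)[...,:2]-ORG; return np.stack([d@XD,d@YD],-1)*1e3
def tow(b): return ORG+(b[0]*XD+b[1]*YD)/1e3
def go(bx,by,z,phi):  # phi tool x direction rel. base, deg
    s=bot.read_state();R=Ro.from_rotvec(s["tcp_rot"])
    a=YAW+np.radians(phi);T=Ro.from_matrix(np.array([[np.cos(a),np.sin(a),0],[np.sin(a),-np.cos(a),0],[0,0,-1]]).T)
    t=np.r_[tow((bx,by)),z]
    print("t",s["time"],"now base",tob(s["tool_pos"]).round(1),"z",s["tool_pos"][2].round(4),"F",s["wrist_force"].round(1),"w",round(s["width"],2))
    print("target world",t.round(4),"shift(x100mm)",(R.inv().apply(t-s["tool_pos"])*10).round(3),"turn(/120)",((R.inv()*T).as_rotvec()/np.radians(120)).round(4))
E
python3 -c "
from h import *
print(ORG); go(-88,20,.16,-90)
c=viewer.read_camera('top')
print('vial_a',tob(plane(c,[(245,290)],.09)))"
```

```text
[ 0.57907678 -0.0442267 ]
t 0.3 now base [-528.  -452.7] z 0.2528 F [ 0.1  0.7 -1.1] w 1.0
target world [ 0.4892 -0.0526  0.16  ] shift(x100mm) [-4.67  -4.46   0.932] turn(/120) [-0.      0.0004  0.0062]
vial_a [[-139.28804261  129.11340747]]
```

move_arm(series="0 0 0 -0.10 -0.10 0 0;0 0 0 -0.25 -0.24 0 0;0 0 0 -0.4 -0.38 0 0;0 0 0 -0.55 -0.53 0 0;0 0 0 -0.7 -0.67 0 0;0 0 0 -0.85 -0.82 0 0;0 0 0 -1 -0.95 0 0;0 0 0 -1 -0.95 0 0")

```text
time: 1.15
tool_pos: [0.2767, -0.5108, 0.2534]
tcp_rot: [-2.556, 1.825, 0.001]
wrist_force: [0.4, -0.8, -0.3]
width: 0.502
```

move_arm(series="0 0 0 -0.10 -0.10 0 0;0 0 0 -0.25 -0.24 0 0;0 0 0 -0.4 -0.38 0 0;0 0 0 -0.55 -0.53 0 0;0 0 0 -0.7 -0.67 0 0;0 0 0 -0.85 -0.82 0 0;0 0 0 -1 -0.95 0 0;0 0 0 -1 -0.95 0 0")

```text
time: 1.95
tool_pos: [0.3341, -0.3853, 0.2532]
tcp_rot: [-2.557, 1.824, 0.001]
wrist_force: [-0.0, 0.6, -0.3]
width: 0.495
```

move_arm(series="0 0 0 -0.10 -0.10 0 0;0 0 0 -0.25 -0.24 0 0;0 0 0 -0.4 -0.38 0 0;0 0 0 -0.55 -0.53 0 0;0 0 0 -0.7 -0.67 0 0;0 0 0 -0.85 -0.82 0 0;0 0 0 -1 -0.95 0 0;0 0 0 -1 -0.95 0 0")

```text
time: 2.75
tool_pos: [0.3914, -0.2611, 0.2533]
tcp_rot: [-2.556, 1.825, 0.0]
wrist_force: [0.1, -1.0, -0.5]
width: 0.501
```

```bash
python3 -c "
from h import *
go(-88,20,.12,-90)"
```

```text
t 2.75 now base [-245.7 -147.8] z 0.2533 F [ 0.1 -1.  -0.5] w 0.5
target world [ 0.4892 -0.0526  0.12  ] shift(x100mm) [-1.654 -1.601  1.334] turn(/120) [-0.0002  0.0003  0.007 ]
```

move_arm(series="0 0 0 -0.10 -0.10 0 0;0 0 0 -0.25 -0.24 0.05 0;0 0 0.002 -0.4 -0.38 0.1 0;0 0 0.004 -0.55 -0.53 0.15 0;0 0 0.005 -0.7 -0.67 0.2 0;0 0 0.007 -0.8 -0.75 0.3 0;0 0 0.007 -0.83 -0.80 0.4 0;0 0 0.007 -0.83 -0.8 0.45 0")

```text
time: 3.55
tool_pos: [0.4396, -0.158, 0.2071]
tcp_rot: [2.542, -1.846, -0.002]
wrist_force: [-1.5, 0.1, 0.1]
width: 0.498
```

move_arm(series="0 0 0 -0.10 -0.10 0.1 0;0 0 0 -0.25 -0.24 0.2 0;0 0 0 -0.4 -0.38 0.3 0;0 0 0 -0.55 -0.53 0.4 0;0 0 0 -0.7 -0.67 0.6 0;0 0 0 -0.8 -0.75 0.7 0;0 0 0 -0.82 -0.80 0.85 0;0 0 0 -0.82 -0.8 0.85 0")

```text
time: 4.35
tool_pos: [0.489, -0.0556, 0.1212]
tcp_rot: [2.54, -1.845, -0.006]
wrist_force: [0.3, -0.2, -0.0]
width: 0.501
```

```bash
python3 - <<'E'
from h import *
go(-88,20,.07,-90)
s=viewer.read_camera("side"); crop(s,150,370,120,300,3.4,"pics/s2.png")
c=viewer.read_camera("top"); crop(c,190,340,130,310,3.4,"pics/t2.png")
E
```

```text
t 4.35 now base [-89.1  17.2] z 0.1212 F [ 0.3 -0.2 -0. ] w 0.5
target world [ 0.4892 -0.0526  0.07  ] shift(x100mm) [-0.027 -0.013  0.512] turn(/120) [ 0.0019  0.0008 -0.0006]
```

View pics/s2.png

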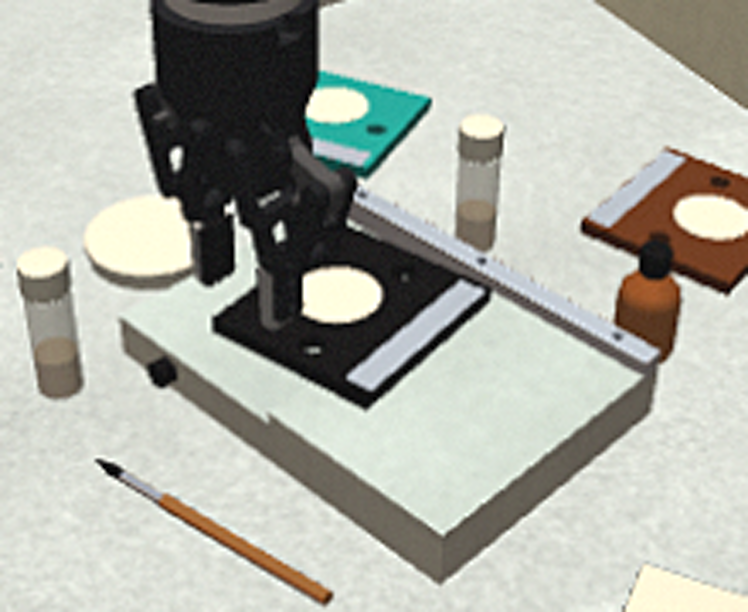

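```bash
python3 - <<'E'
from h import *
s=viewer.read_camera("side")
for z in (.08,.09,.1,.11,.12):
    print(z,((proj(s,np.r_[tow((-89,-11)),z])[0]-[150,120])*3.4).round(), ((proj(s,np.r_[tow((-89,46)),z])[0]-[150,120])*3.4).round())
E
```

```text
0.08 [286. 355.] [214. 305.]
0.09 [286. 339.] [213. 290.]
0.1 [286. 324.] [212. 275.]
0.11 [285. 308.] [211. 260.]
0.12 [285. 292.] [210. 244.]
```

move_arm(series="0 0 0 -0.01 0 0.1 0;0 0 0 -0.02 0 0.2 0;0 0 0 -0.02 0 0.3 0;0 0 0 -0.02 0 0.4 0;0 0 0 -0.02 0 0.46 0;0 0 0 -0.02 0 0.5 0;0 0 0 -0.02 0 0.53 0;0 0 0 -0.02 0 0.53 0")

```text
time: 5.3
tool_pos: [0.4897, -0.0538, 0.0699]
tcp_rot: [2.541, -1.846, -0.001]
wrist_force: [0.2, 0.4, -0.3]
width: 0.502
```

move_arm(series="0 0 0 0 0 0.01 0;0 0 0 0 0 0.02 0;0 0 0 0 0 0.03 0;0 0 0 0 0 0.035 0;0 0 0 0 0 0.04 0;0 0 0 0 0 0.05 0;0 0 0 0 0 0.05 0;0 0 0 0 0 0.05 0")

```text
time: 6.1
tool_pos: [0.4898, -0.0539, 0.0652]
tcp_rot: [2.542, -1.847, -0.0]
wrist_force: [0.3, 0.9, 0.1]
width: 0.5
```

```bash
python3 - <<'E'
from h import *
go(-61,20,.062,-90)
s=viewer.read_camera("side"); crop(s,150,370,120,300,3.4,"pics/s3.png")
E
```

```text
t 6.1 now base [-87.9  18.6] z 0.0652 F [0.3 0.9 0.1] w 0.5
target world [ 0.5149 -0.0442  0.062 ] shift(x100mm) [-0.015 -0.269  0.032] turn(/120) [ 0.0001  0.     -0.0008]
```

View pics/s3.png

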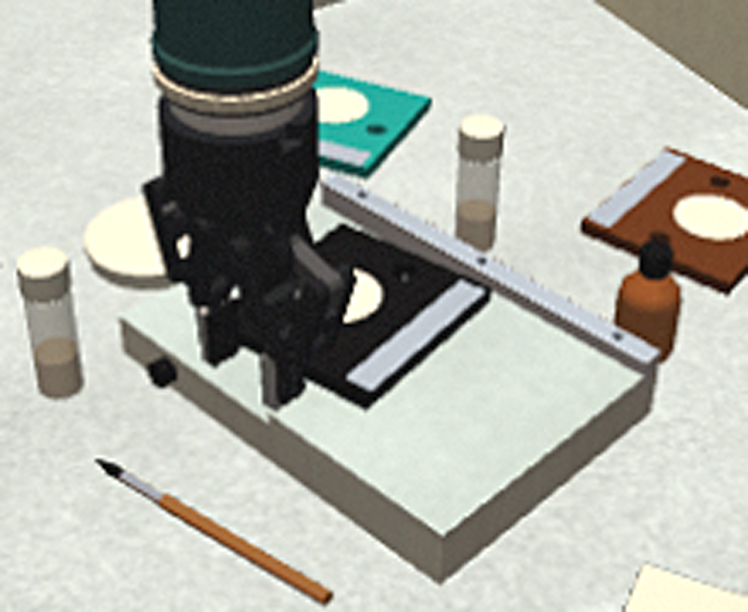

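move_arm(series="0 0 0 0 0 0.01 0;0 0 0 0 0 0.02 0;0 0 0 0 0 0.03 0;0 0 0 0 0 0.03 0;0 0 0 0 0 0.035 0;0 0 0 0 0 0.04 0;0 0 0 0 0 0.04 0;0 0 0 0 0 0.04 0")

```text
time: 6.95
tool_pos: [0.4899, -0.0539, 0.0613]
tcp_rot: [-2.542, 1.847, -0.0]
wrist_force: [0.2, -0.0, -0.0]
width: 0.501
```

move_arm(series="0 0 0 0 0 0.01 0;0 0 0 0 0 0.01 0;0 0 0 0 0 0.015 0;0 0 0 0 0 0.02 0;0 0 0 0 0 0.025 0;0 0 0 0 0 0.03 0;0 0 0 0 0 0.03 0;0 0 0 0 0 0.03 0")

```text
time: 7.75
tool_pos: [0.4898, -0.0539, 0.0583]
tcp_rot: [2.542, -1.847, -0.0]
wrist_force: [-0.2, 0.7, -0.6]
width: 0.498
```

move_arm(series="0 0 0 0 0 0.01 0;0 0 0 0 0 0.01 0;0 0 0 0 0 0.015 0;0 0 0 0 0 0.02 0;0 0 0 0 0 0.025 0;0 0 0 0 0 0.03 0;0 0 0 0 0 0.03 0;0 0 0 0 0 0.03 0")

```text
time: 8.55
tool_pos: [0.4899, -0.0539, 0.0561]
tcp_rot: [2.541, -1.847, -0.0]
wrist_force: [-2.4, 0.8, 6.9]
width: 0.498
```

move_arm(series="0 0 0 0 0 -0.03 0;0 0 0 -0.01 0 -0.04 0;0 0 0 -0.015 -0.03 -0.04 0;0 0 0 -0.015 -0.06 -0.04 0;0 0 0 -0.015 -0.09 -0.04 0;0 0 0 -0.015 -0.12 -0.04 0;0 0 0 -0.015 -0.15 -0.04 0;0 0 0 -0.015 -0.18 -0.04 0")

```text
time: 9.35
tool_pos: [0.5061, -0.0467, 0.059]
tcp_rot: [2.541, -1.846, -0.002]
wrist_force: [-2.4, -0.1, 1.2]
width: 0.499
```

```bash
python3 - <<'E'
from h import *
go(-61,20,.0595,-90)
s=viewer.read_camera("top"); crop(s,190,340,130,280,4,"pics/t3.png")
E
```

```text
t 9.35 now base [-70.1  20.3] z 0.059 F [-2.4 -0.1  1.2] w 0.5
target world [ 0.5149 -0.0442  0.0595] shift(x100mm) [ 0.003 -0.091 -0.006] turn(/120) [ 0.0007  0.0003 -0.0008]
```

View pics/t3.png

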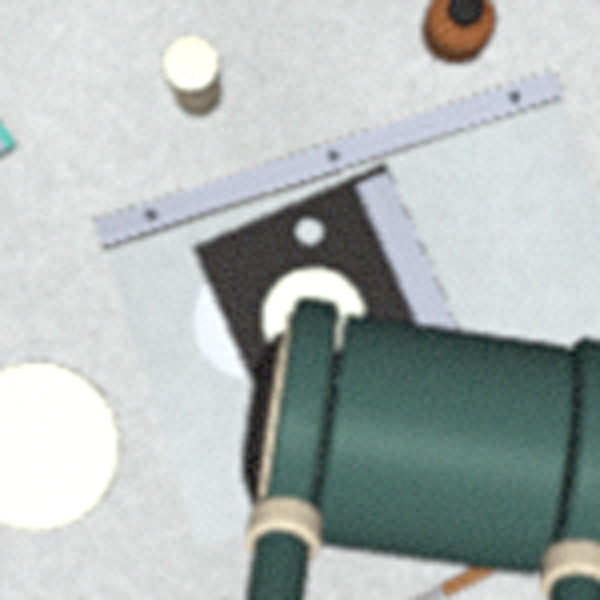

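Pushing works: the plate's corner is near the fence (385,165 in the crop) and it is starting to square up. I'll keep pushing.

move_arm(series="0 0 0 0 -0.01 0 0;0 0 0 0 -0.02 0 0;0 0 0 0 -0.03 0 0;0 0 0 0 -0.04 0 0;0 0 0 0 -0.05 0 0;0 0 0 0 -0.06 0 0;0 0 0 0 -0.07 0 0;0 0 0 0 -0.07 0 0")

```text
time: 10.2
tool_pos: [0.5125, -0.0446, 0.0591]
tcp_rot: [2.541, -1.846, -0.002]
wrist_force: [-4.4, 0.9, 0.3]
width: 0.5
```

move_arm(series="0 0 0 0 -0.01 0 0;0 0 0 0 -0.015 0 0;0 0 0 0 -0.02 0 0;0 0 0 0 -0.025 0 0;0 0 0 0 -0.03 0 0;0 0 0 0 -0.03 0 0;0 0 0 0 -0.03 0 0;0 0 0 0 -0.03 0 0")

```text
time: 11.0
tool_pos: [0.5147, -0.0435, 0.0589]
tcp_rot: [2.541, -1.846, -0.004]
wrist_force: [-5.6, 0.3, 2.3]
width: 0.503
```

```bash
python3 - <<'E'
from h import *
go(-61,20,.0595,-90)
s=viewer.read_camera("top"); crop(s,190,340,130,280,4,"pics/t4.png")
E
```

```text
t 11.0 now base [-60.9  20.7] z 0.0589 F [-5.6  0.3  2.3] w 0.5
target world [ 0.5149 -0.0442  0.0595] shift(x100mm) [ 0.007  0.001 -0.006] turn(/120) [ 0.0012  0.0007 -0.0008]
```

View pics/t4.png

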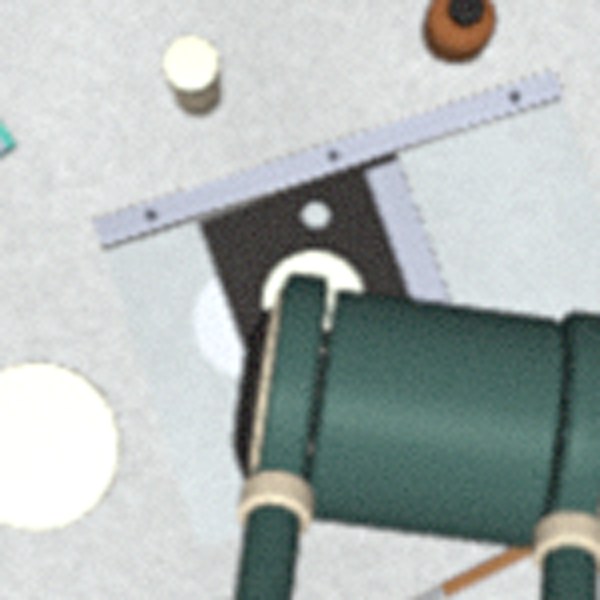

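move_arm(series="0 0 0 0 -0.005 0 0;0 0 0 0 -0.01 0 0;0 0 0 0 -0.015 0 0;0 0 0 0 -0.02 0 0;0 0 0 0 -0.025 0 0;0 0 0 0 -0.025 0 0;0 0 0 0 -0.025 0 0;0 0 0 0 -0.025 0 0")

```text
time: 11.85
tool_pos: [0.5166, -0.0426, 0.0587]
tcp_rot: [2.54, -1.845, -0.006]
wrist_force: [-6.9, 1.2, 2.4]
width: 0.496
```

move_arm(series="0 0 0 0 -0.005 0 0;0 0 0 0 -0.01 0 0;0 0 0 0 -0.015 0 0;0 0 0 0 -0.02 0 0;0 0 0 0 -0.025 0 0;0 0 0 0 -0.03 0 0;0 0 0 0 -0.03 0 0;0 0 0 0 -0.03 0 0")

```text
time: 12.65
tool_pos: [0.517, -0.0423, 0.0585]
tcp_rot: [2.538, -1.842, -0.012]
wrist_force: [-13.7, -1.6, 8.9]
width: 0.496
```

```bash
python3 - <<'E'
from h import *
go(-61,20,.0595,-90)
s=viewer.read_camera("side"); crop(s,150,370,120,300,3.4,"pics/s5.png")
E
```

```text
t 12.65 now base [-58.4  21.1] z 0.0585 F [-13.7  -1.6   8.9] w 0.5
target world [ 0.5149 -0.0442  0.0595] shift(x100mm) [ 0.011  0.026 -0.009] turn(/120) [ 0.0043  0.0012 -0.0003]
```

View pics/s5.png

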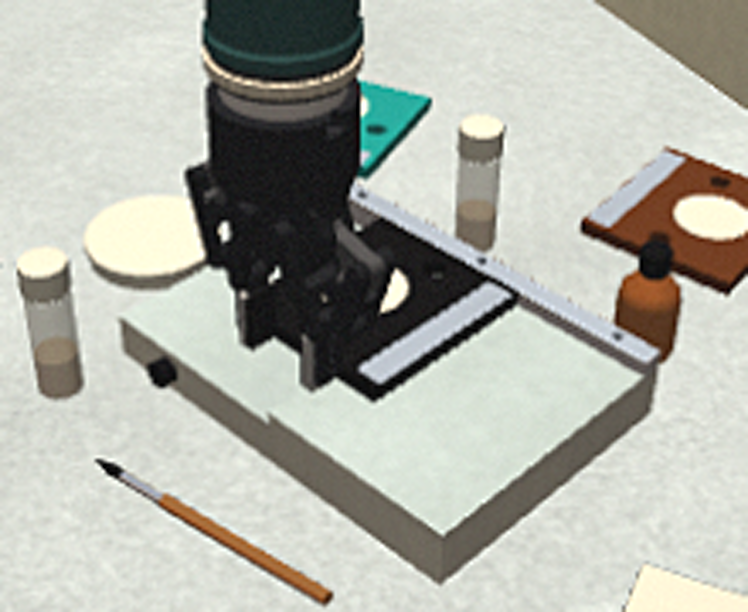

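move_arm(series="0 0 0 0 0.1 0 0;0 0 0 0 0.25 -0.02 0;0 0 0 0 0.25 -0.3 0;0 0 0 0 0.25 -0.6 0;0 0 -0.07 0.15 0.1 -0.6 0;0 0 -0.14 0.35 -0.1 -0.6 0;0 0 -0.21 0.55 -0.3 -0.6 0;0 0 -0.28 0.74 -0.5 -0.6 0")

```text
time: 13.5
tool_pos: [0.593, -0.098, 0.1202]
tcp_rot: [-2.969, 1.025, -0.005]
wrist_force: [-0.1, 0.1, 0.8]
width: 0.502
```

```bash
python3 - <<'E'
from h import *
go(5,-58,.115,0)
E
```

```text
t 13.5 now base [ -3.4 -55.5] z 0.1202 F [-0.1  0.1  0.8] w 0.5
target world [ 0.6018 -0.0978  0.115 ] shift(x100mm) [ 0.068 -0.056  0.053] turn(/120) [-0.     -0.0015 -0.4681]
```

move_arm(series="0 0 -0.07 0.02 0 0 0;0 0 -0.14 0.04 -0.02 0 0;0 0 -0.21 0.07 -0.04 0.02 0;0 0 -0.28 0.07 -0.05 0.05 0;0 0 -0.35 0.07 -0.05 0.05 0;0 0 -0.42 0.07 -0.05 0.05 0;0 0 -0.468 0.07 -0.05 0.05 0;0 0 -0.468 0.07 -0.05 0.05 0")

```text
time: 14.3
tool_pos: [0.6006, -0.0979, 0.1149]
tcp_rot: [3.103, 0.485, 0.003]
wrist_force: [0.0, -0.1, 0.5]
width: 0.502
```

```bash
python3 - <<'E'
from h import *
go(5,-58,.0595,0)
s=viewer.read_camera("side"); crop(s,150,370,120,300,3.4,"pics/s6.png")
s=viewer.read_camera("top"); crop(s,190,340,130,280,4,"pics/t6.png")
E
```

```text
t 14.3 now base [  3.8 -57.7] z 0.1149 F [ 0.  -0.1  0.5] w 0.5
target world [ 0.6018 -0.0978  0.0595] shift(x100mm) [0.011 0.003 0.554] turn(/120) [ 0.0004 -0.0009 -0.0029]
```

View pics/s6.png

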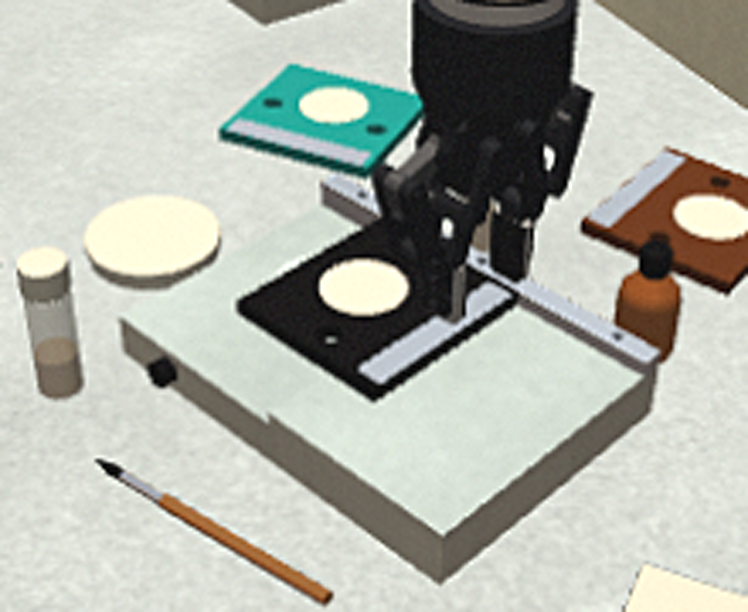

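View pics/t6.png

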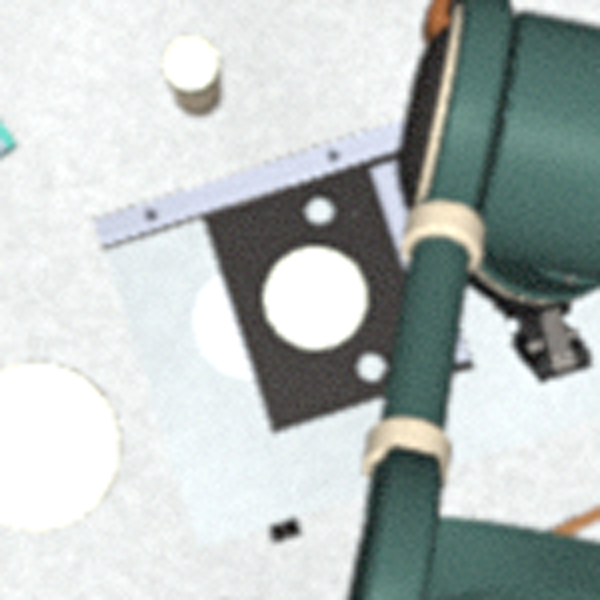

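```bash
python3 - <<'E'
from h import *
c=viewer.read_camera("top")
f=lambda *a:[(190+x/4-.375,130+y/4-.375) for x,y in a]
print("holes",tob(plane(c,f((319,210),(372,367)),.044)).round(1),"+y corners",tob(plane(c,f((207,215),(275,430)),.046)).round(1),"-y-x corner",tob(plane(c,f((471,366)),.046)).round(1))
s=viewer.read_camera("side")
print("trail corners top",tob(plane(s,[(150+x/3.4,120+y/3.4) for x,y in((373,388),(517,291),(237,303))],.046)).round(1))
E
```

```text
holes [[ 53.6  15.7]
 [-32.6  14.7]] +y corners [[ 68.7  72.1]
 [-48.2  72.5]] -y-x corner [[-47.8 -34. ]]
trail corners top [[-48.2 -33.1]
 [ 71.  -32.4]
 [-51.6  72.5]]
```

move_arm(series="0 0 0 0.01 0 0.15 0;0 0 0 0.01 0 0.3 0;0 0 0 0.01 0 0.42 0;0 0 0 0.01 0 0.5 0;0 0 0 0.01 0 0.53 0;0 0 -0.003 0.01 0 0.55 0;0 0 -0.003 0.01 -0.03 0.55 0;0 0 -0.003 0.01 -0.06 0.55 0")

```text
time: 15.3
tool_pos: [0.5999, -0.0914, 0.0599]
tcp_rot: [3.102, 0.494, 0.002]
wrist_force: [-0.5, -0.6, -0.0]
width: 0.5
```

move_arm(series="0 0 0 0 -0.03 0 0;0 0 0 0 -0.06 0 0;0 0 0 0 -0.09 0 0;0 0 0 0 -0.12 0 0;0 0 0 0 -0.15 0 0;0 0 0 0 -0.18 0 0;0 0 0 0 -0.2 0 0;0 0 0 0 -0.2 0 0")

```text
time: 16.1
tool_pos: [0.5933, -0.0722, 0.0594]
tcp_rot: [-3.102, -0.495, -0.001]
wrist_force: [0.7, -2.5, 1.6]
width: 0.497
```

```bash
python3 - <<'E'
from h import *
go(5,-8,.0595,0)
s=viewer.read_camera("side"); crop(s,150,370,120,300,3.4,"pics/s7.png")
s=viewer.read_camera("top"); crop(s,190,340,130,280,4,"pics/t7.png")
E
```

```text
t 16.1 now base [  4.8 -31. ] z 0.0594 F [ 0.7 -2.5  1.6] w 0.5
target world [ 0.5863 -0.0503  0.0595] shift(x100mm) [ 0.002 -0.23  -0.001] turn(/120) [-0.     -0.0002  0.0002]
```

View pics/s7.png

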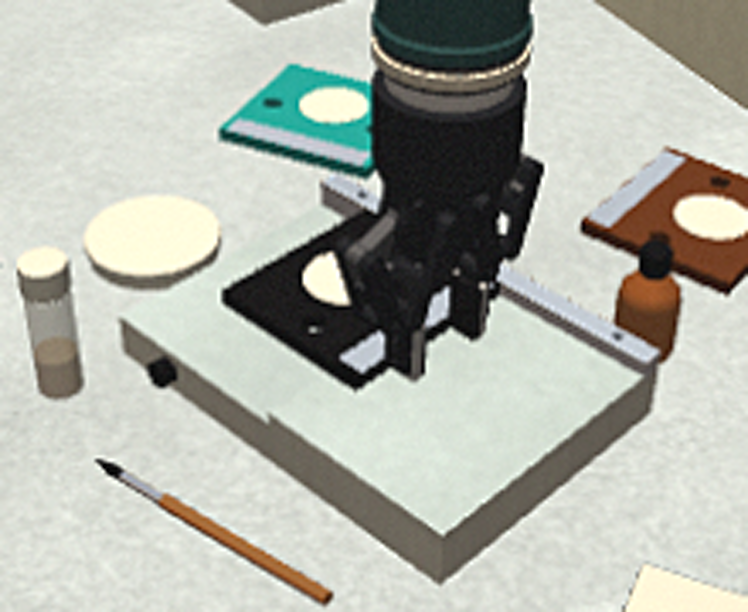

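View pics/t7.png

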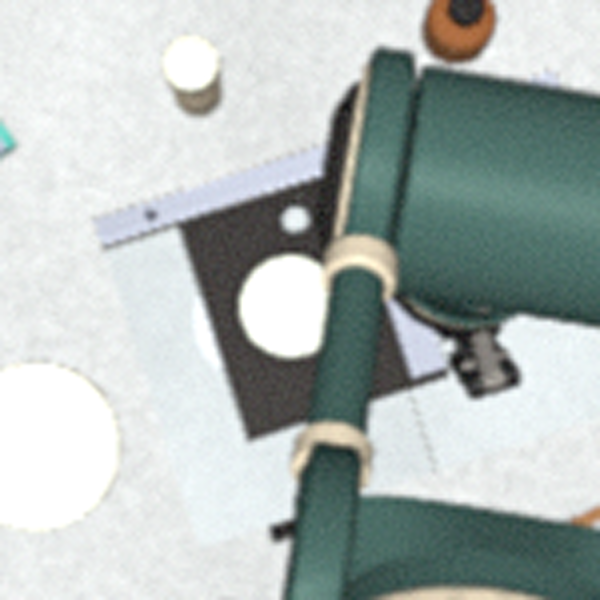

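move_arm(series="0 0 0 0 -0.025 0 0;0 0 0 0 -0.05 0 0;0 0 0 0 -0.075 0 0;0 0 0 0 -0.1 0 0;0 0 0 0 -0.12 0 0;0 0 0 0 -0.14 0 0;0 0 0 0 -0.16 0 0;0 0 0 0 -0.16 0 0")

```text
time: 17.0
tool_pos: [0.5879, -0.0567, 0.0591]
tcp_rot: [-3.102, -0.495, 0.001]
wrist_force: [0.1, -0.9, -0.4]
width: 0.5
```

move_arm(series="0 0 0 0 -0.006 0 0;0 0 0 0 -0.012 0 0;0 0 0 0 -0.018 0 0;0 0 0 0 -0.024 0 0;0 0 0 0 -0.03 0 0;0 0 0 0 -0.036 0 0;0 0 0 0 -0.04 0 0;0 0 0 0 -0.04 0 0")

```text
time: 17.8
tool_pos: [0.587, -0.053, 0.0593]
tcp_rot: [-3.102, -0.494, -0.0]
wrist_force: [-0.4, -0.4, 0.8]
width: 0.502
```

```bash
python3 - <<'E'
from h import *
go(5,-8,.0595,0)
s=viewer.read_camera("side"); crop(s,150,370,120,300,3.4,"pics/s8.png")
s=viewer.read_camera("top"); crop(s,190,340,130,280,4,"pics/t8.png")
E
```

```text
t 17.8 now base [  4.8 -10.8] z 0.0593 F [-0.4 -0.4  0.8] w 0.5
target world [ 0.5863 -0.0503  0.0595] shift(x100mm) [ 0.002 -0.028 -0.002] turn(/120) [-0.0002 -0.0001  0.0001]
```

View pics/s8.png

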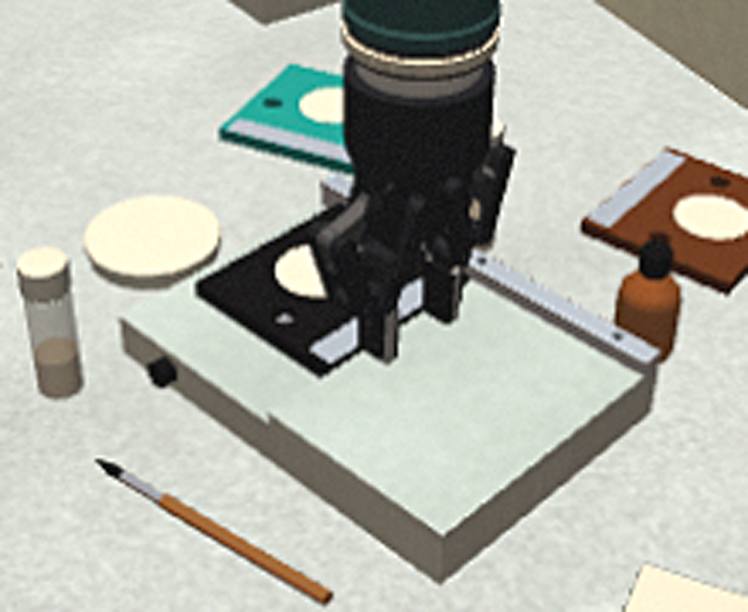

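View pics/t8.png

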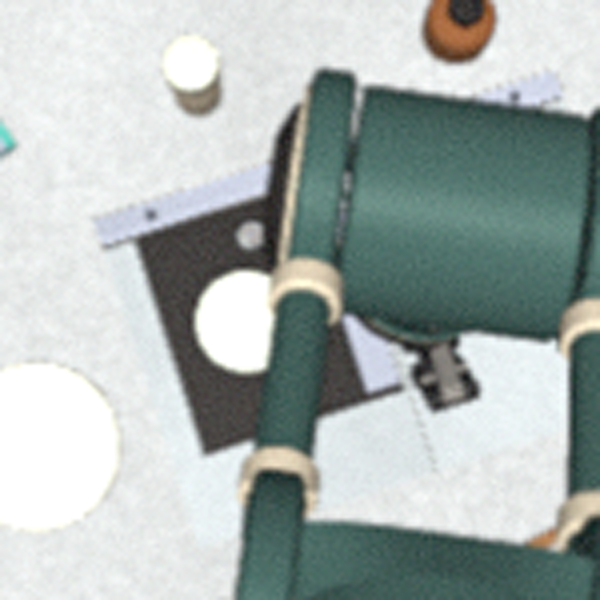

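move_arm(series="0 0 0 0 0.05 0 0;0 0 0 0 0.1 -0.05 0;0 0 0 0 0.3 -0.3 0;0 0 0 0 0.5 -0.6 0;0 0 0 0 0.7 -0.9 0;0 0 0 0 0.9 -1 0;0 0 0 0 1 -1 0;0 0 0 0 1 -1 0")

```text
time: 18.7
tool_pos: [0.6182, -0.1498, 0.1593]
tcp_rot: [3.103, 0.492, 0.001]
wrist_force: [-0.8, 0.0, -0.1]
width: 0.505
```

move_arm(series="0 0 0 0 0.2 0 0;0 0 0 0 0.4 0 0;0 0 0 0 0.6 0 0;0 0 0 0 0.8 0 0;0 0 0 0 1 0 0;0 0 0 0 1 0 0;0 0 0 0 1 0 0;0 0 0 0 1 0 0")

```text
time: 19.5
tool_pos: [0.649, -0.2432, 0.159]
tcp_rot: [-3.102, -0.494, 0.001]
wrist_force: [0.0, 0.3, -0.6]
width: 0.495
```

```bash
python3 - <<'E'
from h import *
go(5,-8,.0595,0)
s=viewer.read_camera("side"); crop(s,180,300,150,270,5,"pics/s9.png")
s=viewer.read_camera("top"); crop(s,200,320,150,270,5,"pics/t9.png")
E
```

```text
t 19.5 now base [   4.6 -210.9] z 0.159 F [ 0.   0.3 -0.6] w 0.49
target world [ 0.5863 -0.0503  0.0595] shift(x100mm) [ 0.005 -2.028  0.997] turn(/120) [-0.0004  0.0002  0.0001]
```

View pics/s9.png

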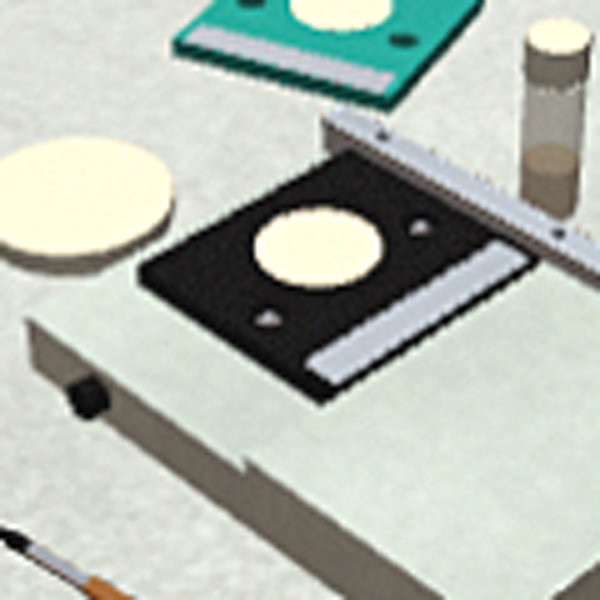

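View pics/t9.png

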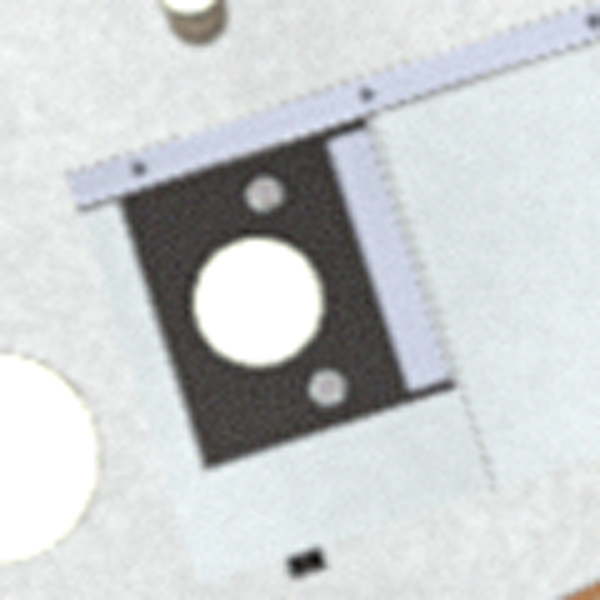

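```bash
python3 - <<'E'
from h import *
t=viewer.read_camera("top");s=viewer.read_camera("side")
ft=lambda x,y:(200+x/5-.4,150+y/5-.4); fs=lambda x,y:(180+x/5-.4,150+y/5-.4)
for n,a,b in (("disc",(259,302),(319,248)),("c+y+x",(124,200),(352,149)),("c+y-x",(207,466),(140,270)),("c-y-x",(453,383),(322,385)),("c-y+x",(366,122),(540,262))):
    A,dA=ray(t,[ft(*a)]);B,dB=ray(s,[fs(*b)]);dA=dA[0]/np.linalg.norm(dA);dB=dB[0]/np.linalg.norm(dB)
    k=np.linalg.lstsq(np.c_[dA,-dB],B-A,rcond=None)[0];P=(A+k[0]*dA+B+k[1]*dB)/2
    print(n,tob(P).round(1),(P[2]*1e3).round(1),"gap",np.linalg.norm(A+k[0]*dA-B-k[1]*dB).round(4)*1e3)
print("holes z=.036",tob(plane(t,[ft(263,194),ft(327,387)],.037)).round(1))
E
```

```text
disc [ 9.6 69.4] 39.6 gap 0.9
c+y+x [ 67.6 110. ] 40.8 gap 0.5
c+y-x [-49.2 111.2] 37.1 gap 2.1
c-y-x [-48.6   4.2] 41.5 gap 4.5
c-y+x [68.6  3.1] 36.9 gap 0.4
holes z=.036 [[ 52.7  53.7]
 [-32.4  52.9]]
```

```bash
python3 -c "
from h import *
print(bot.finish_job())"
```

```text
the job is handed in; nothing more can be done
None
```

I pushed the black stage plate into its seat with the fingertips only, and handed the job in at about 20 s of the 45 s allowed. First I pushed it square against the fence, then along the fence until it dropped over both pins.

**Final checks, with the arm withdrawn:**
- **Holes:** both pins show in the holes. The holes measure (52.7, 53.7) and (-32.4, 52.9) mm in the base frame, against pins at (53, 53.5) and (-33, 53.5), so within about 1 mm.
- **Height:** the top of the plate measured about 39 mm on average from the two camera views. It should be 38 mm when seated and 46 mm when still on the deck, so it is down.
- **Trailing edge:** it lies 3 to 4 mm past the step, as expected.
- **Robot:** wrist force was near zero after withdrawing, so the robot was touching nothing.
- **Other objects:** those in the last pictures look unmoved, and no unexpected contact showed on the wrist force. I did not re-measure their positions or look at the slide box again.

**Where the measurements disagreed:**
- **Corner heights:** they scattered from 36.9 to 41.5 mm. At one corner the two camera views missed each other by 4.5 mm, probably from pixel-picking error, so I did not measure flatness precisely.
- **Fence position:** the plate reached the fence about 2.5 mm later than I had estimated from the camera.

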